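# Make the glue heater and the jointing stand ready for gluing

## Task

Get ready to glue: hold the cork sanding block and wipe all the loose wood chips off the flat top of the glue heater into the gutter along its front, then slide the glue pot along the top, without lifting or tipping it, from the ring where it stands to the middle of the solid dark heating disc, and only then turn the heat knob fully up (clockwise). Also tip every thin wooden plate that leans on the dowel of the jointing stand upright, pivoting on its foot, so that it rests against the fence behind it; leave the sanding block lying on the bench, clear of the heater, and do not disturb the glue bottle, the tape roll and the small off-cut.

Things in the scene. Friction and masses are not known exactly. Their poses are not given: they have to be found in the camera images.
- heater: glue heater, low grey steel appliance, fixed in the left or right half of the bench, turned at most 0.08 rad. Origin on the bench under its top; +x away from the robot, +y left. Flat steel top at z = 45 mm: x = -100 to +120, y = -165 to +165 mm; 6 mm high rim at the back and both ends, front edge (x = -100) open. Control box beyond the left end, y = 169 to 221 mm, 38 mm high
- gutter (a point): middle of the floor of the aluminium gutter along the open front edge of the heater's top: 64 mm wide, as long as the top (330 mm), floor 10 mm above the bench and 35 mm below the top, front wall 31 mm high
- heat_disc: solid dark disc of 110 mm diameter, flush in the heater's top: the heating place. Origin: its centre, z = 45 mm. It lies 80 mm left or right of the middle of the heater's top
- rest_ring: thin dark circle line of 104 mm diameter on the heater's top (not filled): the standing place where the pot starts. Origin: its centre, z = 45 mm, 160 mm from the heat disc's
- glue_pot: lidded steel saucepan, loose, 0.4 to 0.75 kg. Origin: centre of its underside. Body 84 mm in diameter, 58 mm high, lid fixed to it, lid knob 26 mm in diameter from 78 to 89 mm. Straight black handle along its -x (towards the robot within 0.3 rad): bar 16 mm wide, 12 mm thick, its middle 46 mm above the pot's underside, from 52 to 142 mm from the pot's centre
- heat_knob_grip (a point): point on the axis of the heat knob, at the height to grip it; the axis is vertical. The knob is 40 mm in diameter and carries an upright bar grip 38 mm long, 14 mm wide and 30 mm high, lying along the heater's x at joint value 0 and turning with it; this point is 7 mm below the top of the bar
- heat_knob (a joint): angle of the heat knob, 0 = off, 1.4 rad = fully up (stop); grows clockwise seen from above; starts at 0 to 0.25; it stays where it is left and turns lightly
- stand: wooden jointing stand, fixed, turned at most 0.08 rad; origin on the bench, +x away from the robot. Baseboard 300 mm along y, top at z = 14 mm. Fence at its back, 100 mm high: foot of its front face at x = 30 mm, face raked back 0.1 rad; a batten 4 mm high on the baseboard at x = 6 to 14 mm keeps feet at the fence. A 12 mm dowel runs along y at x = -31, z = 59 mm on two end cheeks (y = +-144 mm)
- sand_block: cork sanding block 45 x 85 x 28 mm (x, y, z), about 60 g, loose; origin: centre of its underside. It lies flat on the bench in front of the heater or the stand, its long side pointing roughly away from the robot
- offcut_2: bystander: mahogany off-cut 30 x 75 x 22 mm, lying on the bench in front, origin at the centre of its underside
- glue_bottle: bystander: glue bottle, 58 mm in diameter and 164 mm high, behind the work, origin at the centre of its underside
- tape_roll: bystander: roll of masking tape, 96 mm in diameter and 25 mm high, behind the work, origin at the centre of its underside
- chip_1: wood chip 24 x 14 x 7 mm (x, y, z), 10 g, loose, origin at the centre of its underside; starts flat on the heat disc; may be absent
- chip_2: wood chip 22 x 16 x 6 mm (x, y, z), 10 g, loose, origin at the centre of its underside; starts flat on the heat disc; may be absent
- chip_3: wood chip 25 x 12 x 8 mm (x, y, z), 10 g, loose, origin at the centre of its underside; starts flat on the heat disc; may be absent
- chip_4: wood chip 20 x 15 x 7 mm (x, y, z), 10 g, loose, origin at the centre of its underside; starts flat on the heat disc; may be absent
- chip_5: wood chip 23 x 13 x 6 mm (x, y, z), 10 g, loose, origin at the centre of its underside; starts flat on the heat disc; may be absent
- plate_1: thin pale wooden plate, 8 mm thick (x), 50 wide (y), 110 high (z), 40 g, loose, may be absent. Origin: middle of its foot edge, z up the plate. Starts with its foot at the fence, leaning 0.79 rad towards the robot on the dowel, top edge 80 mm nearer the robot than the foot, 95 mm above the bench. Swings up about its foot when its upper part is pushed along an arc, up and towards the fence
- plate_2: thin pale wooden plate, 8 mm thick (x), 50 wide (y), 110 high (z), 40 g, loose, may be absent. Origin: middle of its foot edge, z up the plate. Starts with its foot at the fence, leaning 0.79 rad towards the robot on the dowel, top edge 80 mm nearer the robot than the foot, 95 mm above the bench. Swings up about its foot when its upper part is pushed along an arc, up and towards the fence
- plate_3: thin pale wooden plate, 8 mm thick (x), 50 wide (y), 110 high (z), 40 g, loose, may be absent. Origin: middle of its foot edge, z up the plate. Starts with its foot at the fence, leaning 0.79 rad towards the robot on the dowel, top edge 80 mm nearer the robot than the foot, 95 mm above the bench. Swings up about its foot when its upper part is pushed along an arc, up and towards the fence
- plate_4: thin pale wooden plate, 8 mm thick (x), 50 wide (y), 110 high (z), 40 g, loose, may be absent. Origin: middle of its foot edge, z up the plate. Starts with its foot at the fence, leaning 0.79 rad towards the robot on the dowel, top edge 80 mm nearer the robot than the foot, 95 mm above the bench. Swings up about its foot when its upper part is pushed along an arc, up and towards the fence
Mind the look-alikes: they are no part of the job. Of the things that look like the sand_block, the larger one is meant.

How it is judged:
By the outcome, as a careful person would: the job done as asked, in the order asked, and still so for the second after the job is handed in, with the robot touching nothing.
Of chip_1, chip_2, chip_3, chip_4, chip_5 only 3 to 5 are there at a start; the rules pass over those that are not, and their reading is None.
Of plate_1, plate_2, plate_3, plate_4 only 3 to 4 are there at a start; the rules pass over those that are not, and their reading is None.
At some moment in a run one of sand_block, glue_pot may be knocked a few centimetres aside while the robot is not near it.
Once in a run the grip may slacken for a moment while it holds something.
It also fails if it takes over 208 s, if anything falls off the work surface, if the arm or the gripper's body presses on something with over 40 N, if the wrist force passes 120 N, or if a joint passes its speed limit or range.

## Robot

A 6-joint arm with a two-finger parallel gripper is mounted at the origin on a cart in front of the work surface, level with it; the furniture and walls round the work are solid. World frame = base frame: x ahead of the robot, y to its left, z up, the work surface at z = 0. Lengths are in m, angles in rad, forces in N, time in s.
With the tool pointing down it reaches from about 0.225 to 0.875 m from the base axis. Payload 3.4 kg.
Tool frame: the origin (TCP) lies on the centre line of the jaws, within the pads' length; the fingertips stand 17 mm ahead of it and the grasp point (between the pads) lies 2 mm behind it (nose_length is the distance from the TCP to the fingertips, in m); z points along the fingers, y is the line along which they close (so a half turn about z gives the same grasp; the last joint's range is limited). The gripper opens to 85 mm and grips with 20 to 120 N. Pads are 22 mm wide; open, the fingers measure 114 mm over their backs; the gripper's body (76 mm by 85 mm) begins 54 mm behind the grasp point. The pads swing forward as they close: fully open they stand 13 mm farther back than shut.
Start: joints at [1.052, 0.276, 1.505, -0, 1.361, -0.121], TCP at [0.223, 0.53, 0.248] pointing down, gripper open.
Joint ranges: [-2.89, 2.89], [-0.75, 2.08], [0.22, 2.7], [-1.18, 4.32], [0.11, 2.71], [-2.7, 2.7]. Speed limits (rad/s): [2.57, 2.57, 3.14, 3.14, 3.14, 3.14].

## Interface

Orientations are given as a unit quaternion [w, x, y, z].
In Python, from rig import get_state, get_image, sign_off, find_in, place_of, nose_length gives the robot as it stands.
- The arm moves only by the tool apply_moves, never from a script. Its argument "deltas" is one flat list of numbers, 5 for each row, row after row: the finger opening in mm, from 0 to 85.4, then the shift along the tool's x, y, z in mm, then the turn about the tool's z in degrees. A call has 1 to 12 rows; each row is the pose to reach, as a shift and turn from the pose commanded when the call began, along the tool's axes at that moment; what a row does not reach only later rows make up. A row lasts 1/12 s, in which the tool goes at most 41.7 mm and 7.16 degrees, less where a joint would pass 70% of its speed; a pose out of reach is approached as far as the arm can. A call with a gripper value outside its range is refused whole. The fingers move at their own pace and stop on an object; "squeeze" is the grip in N (left out, the last holds). Time passes only in rows, so rows that repeat a pose let the fingers close. It gives the time, the measured TCP pose, the force, the opening and the grip force at its end, in the units of the state.
- get_state(): the state, without advancing time (a new reading comes with each control period).
- get_image(name): name is "scene" or "top" or "wrist"; returns a dict with "frame" (400x640x3 uint8, red, green, blue), "K" (3x3 intrinsics, pixels), "k1" (the pictures are not rectified: a ray, as slopes to the right and down, at radius r is drawn at 1 + k1 r^2 times it, then the intrinsics apply), "position" and "orientation" of the camera in the world. Camera axes: x right, y down, z forward; pixel columns grow to the right and rows downward; lengths in m; the calibration is good to about 2 mm. A picture is of the moment at which its call begins. There is no depth.
- sign_off(): hands the job in; it is judged then, once.
Trained networks look in a picture, given as the dict that the camera call returned (one of the last four; its "shot" number tells which), for a name from the list of things; names that differ only in an ending like _2 or _b are one class to them, and where a whole thing is asked for, a point or a joint stands for the part that bears it (a point fixed in the world has none). Each returns a list of dicts, best first, with "score" (0 to 1); they miss things now and then, are a little off and sometimes report something else, mostly with a low value. They report only what shows in the picture. A call takes as long as a camera call. They do not tell look-alikes from the thing itself.
- find_in(query, picture): "point" ([column, row] in pixels, amid what is visible of it).
- place_of(query, picture): "point" ([column, row] in pixels: a listed point, or the origin of a listed thing).
The state is a dict: "clock": time; "qpos": joint angles; "qd": joint speeds; "effort": joint torques, N m; "position": TCP position; "ee_rot": TCP orientation; "contact_force": force on the tool from outside, world axes, zero at the start; "moment": the same for the moment, N m; "width": finger opening in m; "gripper_force": force on a finger pad.
Only numpy, scipy, OpenCV 4.12 (cv2) and the standard library are available. Lean on these libraries where they do the work, as an engineer would, in place of code of your own. Each camera call takes 0.05 s, during which the arm holds its last target. There are 200 camera calls.

## Working session

There is one attempt and no reset: what is moved stays moved. The work goes in short steps, Python scripts to look and compute and a tool call to move; the robot and the scene stay as the last step left them, time stands still between calls to the robot, and variables do not carry over. Pictures are saved under pics/ and viewed, at most 15 in all, crops included, and the job is handed in when it is done.

Besides the shell and the picture viewer there is one more tool, called after "Call:" as name(argument=value, ...), one argument or row to a line, values as JSON. apply_moves: Moves the arm, as the interface text tells. Its arguments: {"type":"object","properties":{"deltas":{"type":"array"},"squeeze":{"type":"number"}},"required":["deltas"]}

```bash
mkdir -p pics; cat > h.py <<'E'
import numpy as np, cv2
from scipy.spatial.transform import Rotation as R
from rig import *
def rot(q): return R.from_quat([q[1],q[2],q[3],q[0]]).as_matrix()
def ray(im,p):
    K=np.array(im["K"]); k1=im["k1"]
    d=np.array([(p[0]-K[0,2])/K[0,0],(p[1]-K[1,2])/K[1,1]]); u=d.copy()
    for _ in range(30): u=d/(1+k1*(u@u))
    return np.array(im["position"]),rot(im["orientation"])@np.array([u[0],u[1],1.])
def at_z(im,p,z):
    o,d=ray(im,p); return o+d*(z-o[2])/d[2]
def proj(im,P):
    c=rot(im["orientation"]).T@(np.array(P,float)-np.array(im["position"]))
    u=c[:2]/c[2]; u=u*(1+im["k1"]*(u@u)); K=np.array(im["K"])
    return np.array([K[0,0]*u[0]+K[0,2],K[1,1]*u[1]+K[1,2]])
def save(im,n): cv2.imwrite(f"pics/{n}.png",im["frame"][:,:,::-1])
E
cat > a.py <<'E'
from h import *
Z=dict(heater=0,heat_disc=.045,rest_ring=.045,glue_pot=.045,gutter=.01,heat_knob_grip=None,stand=0,sand_block=0,offcut_2=0,glue_bottle=0,tape_roll=0,chip_1=.045,plate_1=.014)
for c in("top","scene"):
    im=get_image(c); save(im,c+"0"); print(c,im["position"],im["K"][0])
    for n,z in Z.items():
        r=place_of(n,im)
        print(n,[(np.round(x["point"]).tolist(),round(x["score"],2),np.round(at_z(im,x["point"],.06 if z is None else z)[:2],3).tolist()) for x in r[:6]])
print(get_state(),nose_length)
E
python3 a.py
```

```text
top [0.35456809 0.0327935  1.07154846] [377.35082292   0.         326.48370216]
heater [([405.0, 197.0], 0.73, [0.581, -0.207]), ([229.0, 293.0], 0.45, [0.32, 0.296])]
heat_disc [([383.0, 196.0], 0.56, [0.576, -0.134])]
rest_ring [([382.0, 194.0], 0.62, [0.582, -0.133])]
glue_pot [([441.0, 189.0], 0.86, [0.591, -0.298])]
gutter [([412.0, 240.0], 0.65, [0.454, -0.217]), ([232.0, 182.0], 0.27, [0.633, 0.297])]
heat_knob_grip [([343.0, 210.0], 0.57, [0.535, -0.02]), ([411.0, 244.0], 0.48, [0.44, -0.201])]
stand [([270.0, 197.0], 0.56, [0.587, 0.187])]
sand_block [([452.0, 289.0], 0.93, [0.318, -0.322]), ([353.0, 285.0], 0.6, [0.334, -0.046])]
offcut_2 [([230.0, 290.0], 0.61, [0.327, 0.295]), ([370.0, 208.0], 0.46, [0.55, -0.104])]
glue_bottle [([394.0, 126.0], 0.62, [0.801, -0.186]), ([413.0, 244.0], 0.45, [0.445, -0.219])]
tape_roll [([393.0, 128.0], 0.77, [0.793, -0.184])]
chip_1 [([372.0, 207.0], 0.5, [0.544, -0.102]), ([392.0, 204.0], 0.43, [0.551, -0.158])]
plate_1 [([285.0, 188.0], 0.77, [0.61, 0.142]), ([305.0, 188.0], 0.65, [0.61, 0.083]), ([232.0, 180.0], 0.6, [0.638, 0.296]), 
[... 660 characters left out ...]
, 0.301])]
{'clock': 1.4, 'qpos': array([ 1.05198335e+00,  2.75880270e-01,  1.50490454e+00,  2.45655736e-05,
        1.36069303e+00, -1.21019615e-01]), 'qd': array([-0.00070383, -0.00085731, -0.000772  ,  0.00038128,  0.00094288,
        0.00079298]), 'effort': array([ 8.62460947e-04, -4.16638541e+01, -2.46098971e+01,  2.58480404e-04,
        2.80976892e-04,  1.15319304e-05]), 'position': array([0.22276907, 0.53012614, 0.24833746]), 'ee_rot': array([6.65096103e-06, 1.97590396e-01, 9.80284669e-01, 5.82737104e-05]), 'contact_force': array([-0.24987491,  0.75588727,  0.25628834]), 'moment': array([ 0.03627154,  0.03275342, -0.02502976]), 'gripper_force': 0.0, 'width': 0.08553714802666357} 0.017
```

View pics/top0.png

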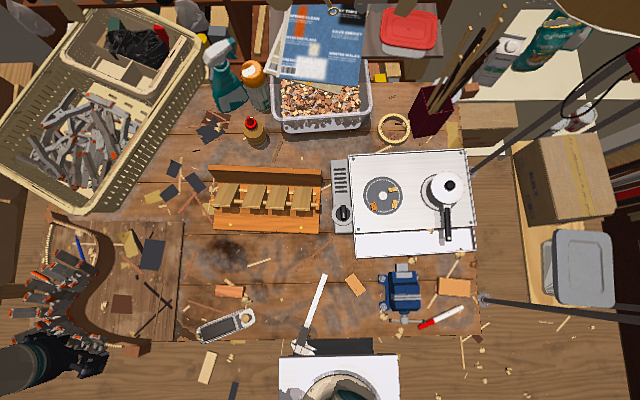

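View pics/scene0.png

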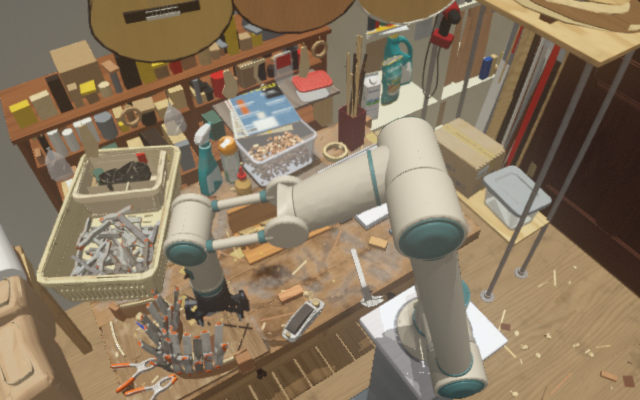

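```bash
python3 - <<'E'
import cv2
a=cv2.imread("pics/top0.png")
c=cv2.resize(a[140:340,310:490],None,fx=4,fy=3.0,interpolation=cv2.INTER_CUBIC)
c=cv2.resize(a[145:330,320:490],None,fx=3.2,fy=3.2,interpolation=cv2.INTER_CUBIC)
cv2.imwrite("pics/c1.png",c)
c=cv2.resize(a[145:250,195:355],None,fx=5,fy=5,interpolation=cv2.INTER_CUBIC)
cv2.imwrite("pics/c2.png",c)
E
```

```text
(no output)
```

View pics/c1.png

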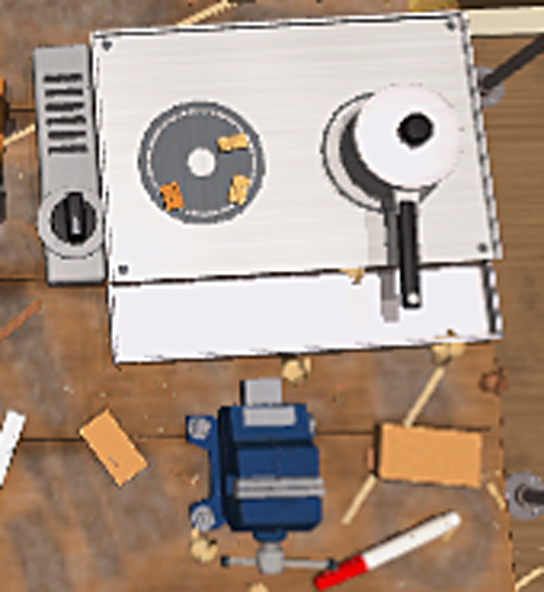

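View pics/c2.png

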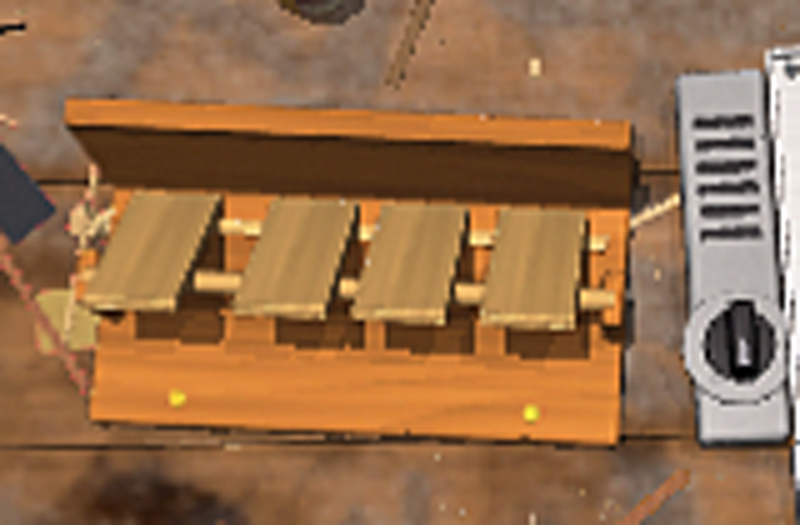

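```bash
cat >> h.py <<'E'
def rel(P,yaw,w=None,s=None):
    """shift in tool mm and turn deg from present pose to TCP P, tool-y direction yaw (deg, mod 180)"""
    s=s or get_state(); M=rot(s["ee_rot"]); p=np.array(s["position"])
    cur=np.degrees(np.arctan2(M[1,1],M[0,1])); d=(cur-yaw+90)%180-90
    print("shift",np.round(1e3*M.T@(np.array(P)-p),1),"turn",round(d,1),"q6",round(np.degrees(s["qpos"][5]),0),"tcp",np.round(p,4),"yaw",round(cur,1),"tilt",np.round(M[:2,2],4),"t",s["clock"])
E
cat > b.py <<'E'
from h import *
im=get_image("top")
T=lambda a,z:at_z(im,(320+a[0]/3.2,145+a[1]/3.2),z)
S=lambda a,z:at_z(im,(195+a[0]/5,145+a[1]/5),z)
pr=lambda n,v:print(n,np.round(v,4))
fl,fr=T((110,283),.045),T((500,260),.045); bl,br=T((92,32),.051),T((468,12),.051)
for n,v in zip(("fl","fr","bl","br"),(fl,fr,bl,br)): pr(n,v)
print("yaw front",np.degrees(np.arctan2(*(fl-fr)[[0,1]]*[-1,1])),"back",np.degrees(np.arctan2(-(bl-br)[0],(bl-br)[1])))
pr("disc",T((202,162),.045))
for c in((232,143),(240,188),(172,195)): pr("chip",T(c,.050))
pr("potlidknob",T((415,128),.134)); pr("handle end",T((411,300),.095)); pr("handle beg",T((405,205),.095))
pr("knobbase",T((72,218),.045)); 
for c in((380,425),(482,432),(478,485),(375,478)): pr("blk",T(c,.028))
pr("vise",[*T((220,405),.06),*T((325,530),.06)])
for n,c,z in(("ftopL",(68,100),.114),("ftopR",(630,122),.114),("baseFL",(92,420),.014),("baseFR",(617,440),.014)): pr(n,S(c,z))
for c in((130,303),(282,312),(400,318),(528,322)): pr("ptop",S(c,.095))
s=get_state();rel([.318,-.322,.2],90,s=s)
E
python3 b.py
```

```text
fl [ 0.4721 -0.0512  0.045 ]
fr [ 0.4853 -0.3875  0.045 ]
bl [ 0.6945 -0.0426  0.051 ]
br [ 0.7077 -0.3797  0.051 ]
yaw front 2.2435281632899895 back 2.241006841047529
disc [ 0.5761 -0.1351  0.045 ]
chip [ 0.5915 -0.1613  0.05  ]
chip [ 0.5515 -0.166   0.05  ]
chip [ 0.5464 -0.1069  0.05  ]
potlidknob [ 0.5817 -0.2934  0.134 ]
handle end [ 0.4478 -0.2909  0.095 ]
handle beg [ 0.526  -0.2928  0.095 ]
knobbase [ 0.5288 -0.0204  0.045 ]
blk [ 0.3489 -0.2775  0.028 ]
blk [ 0.3412 -0.3641  0.028 ]
blk [ 0.2978 -0.3564  0.028 ]
blk [ 0.3055 -0.2698  0.028 ]
vise [ 0.368  -0.137   0.06    0.2672 -0.2167  0.06  ]
ftopL [0.6525 0.3338 0.114 ]
ftopR [0.635  0.0366 0.114 ]
baseFL [0.4954 0.3427 0.014 ]
baseFR [0.4788 0.0473 0.014 ]
ptop [0.5462 0.3016 0.095 ]
ptop [0.54   0.2214 0.095 ]
ptop [0.5356 0.1593 0.095 ]
ptop [0.5323 0.092  0.095 ]
shift [-417.9 -748.7   48.3] turn -22.8 q6 -7.0 tcp [0.2228 0.5301 0.2483] yaw 67.2 tilt [0.     0.0001] t 1.45
```

Call:
apply_moves(
  deltas=[70,-420,-742,30,72,70,-420,-742,30,72,70,-420,-742,30,72,70,-420,-742,30,72,70,-420,-742,30,72,70,-420,-742,30,72,70,-420,-742,30,72,70,-420,-742,30,72,70,-420,-742,30,72,70,-420,-742,30,72,70,-420,-742,30,72,70,-420,-742,30,72],
  squeeze=40,
)

```text
clock: 2.45
position: [0.2808, 0.0322, 0.2311]
ee_rot: [0.001, 0.736, 0.677, 0.001]
contact_force: [1.0, 1.0, -0.3]
width: 0.07
gripper_force: 0.0
```

```bash
python3 -c "
from h import *
rel([.323,-.317,.14],-5)"
```

```text
shift [-344.5   70.8   91.2] turn 0.2 q6 -3.0 tcp [0.2808 0.0322 0.2311] yaw -4.8 tilt [ 0.0023 -0.0001] t 2.45
```

Call:
apply_moves(
  deltas=[70,-344,71,70,0,70,-344,71,70,0,70,-344,71,70,0,70,-344,71,70,0,70,-344,71,70,0,70,-344,71,70,0,70,-344,71,70,0,70,-344,71,70,0,70,-344,71,70,0,70,-344,71,70,0,70,-344,71,70,0],
)

```text
clock: 3.37
position: [0.3231, -0.3159, 0.1601]
ee_rot: [-0.001, 0.737, 0.676, 0.0]
contact_force: [0.0, -0.4, -0.0]
width: 0.0701
gripper_force: 0.0
```

```bash
cat > c.py <<'E'
from h import *
import sys
im=get_image("wrist"); save(im,sys.argv[1])
for n,z in zip(sys.argv[2::2],map(float,sys.argv[3::2])):
    print(n,[(np.round(x["point"]).tolist(),round(x["score"],2),np.round(at_z(im,x["point"],z)[:2],4).tolist()) for x in place_of(n,im)[:5]])
rel([0.323,-.317,.03],-5)
E
python3 c.py w1 sand_block 0
```

```text
sand_block [([319.0, 190.0], 0.78, [0.3227, -0.32])]
shift [ -3.4   0.5 130.5] turn 0.2 q6 -48.0 tcp [ 0.3228 -0.3138  0.1605] yaw -4.8 tilt [-0.0006  0.0015] t 3.4667
```

View pics/w1.png

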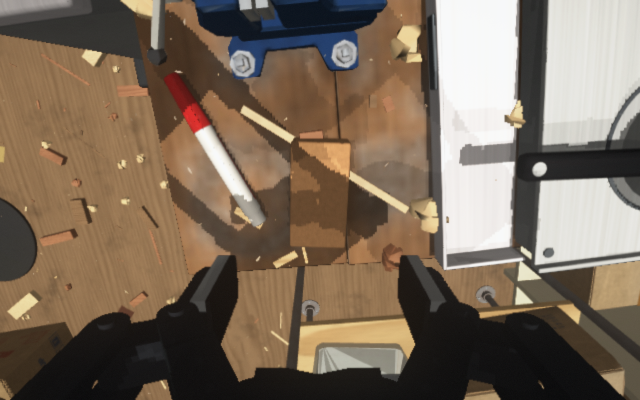

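Call:
apply_moves(
  deltas=[70,-5,0,40,0,70,-5,0,80,0,70,-5,0,115,0,70,-5,0,134,0,70,-5,0,134,0,40,-5,0,134,0,30,-5,0,134,0,30,-5,0,134,0,30,-5,0,134,0,30,-5,0,134,0,30,-5,0,134,0],
  squeeze=50,
)

```text
clock: 4.38
position: [0.3239, -0.3208, 0.0287]
ee_rot: [0.002, 0.736, 0.677, 0.0]
contact_force: [0.9, 1.2, 8.1]
width: 0.0438
gripper_force: 51.3
```

```bash
python3 -c "
from h import *
s=get_state();print(s['width'],s['gripper_force'],s['contact_force'])
rel([.323,-.317,.16],-5)"
```

```text
0.04379956562554119 51.29329025745392 [0.94331204 1.15244183 8.05116317]
shift [   3.3   -0.9 -131.4] turn 0.2 q6 -49.0 tcp [ 0.3239 -0.3208  0.0287] yaw -4.8 tilt [ 0.0028 -0.003 ] t 4.3833
```

```bash
python3 -c "
from h import *
rel([.645,-.14,.23],2.24)
rel([.323,-.32,.23],2.24)"
```

```text
shift [ 206.4  305.5 -201. ] turn -7.0 q6 -49.0 tcp [ 0.3239 -0.3208  0.0287] yaw -4.8 tilt [ 0.0028 -0.003 ] t 4.3833
shift [ 1.000e-01 -4.000e-01 -2.013e+02] turn -7.0 q6 -49.0 tcp [ 0.3239 -0.3208  0.0287] yaw -4.8 tilt [ 0.0028 -0.003 ] t 4.3833
```

Call:
apply_moves(
  deltas=[30,0,0,-40,0,30,0,0,-80,0,30,0,0,-120,0,30,0,0,-160,0,30,15,25,-195,-3,30,35,55,-201,-7,30,206,305,-201,-7,30,206,305,-201,-7,30,206,305,-201,-7,30,206,305,-201,-7,30,206,305,-201,-7,30,206,305,-201,-7],
)

```text
clock: 5.38
position: [0.5994, -0.1647, 0.2289]
ee_rot: [0.001, 0.693, 0.721, 0.0]
contact_force: [0.2, -0.4, -0.5]
width: 0.0438
gripper_force: 51.4
```

```bash
python3 -c "
from h import *
print(get_state()['width'])
rel([.647,-.137,.105],2.24)"
```

```text
0.043764734842984904
shift [ 25.9  48.4 123.9] turn -0.0 q6 -24.0 tcp [ 0.5994 -0.1647  0.2289] yaw 2.2 tilt [ 0.0015 -0.0008] t 5.3833
```

Call:
apply_moves(
  deltas=[30,26,48,0,0,30,26,48,40,0,30,26,48,80,0,30,26,48,110,0,30,26,48,110,0,30,26,48,110,0],
)

```text
clock: 5.88
position: [0.644, -0.1379, 0.117]
ee_rot: [-0.001, 0.693, 0.721, -0.001]
contact_force: [0.5, -0.1, -0.5]
width: 0.0437
gripper_force: 51.3
```

```bash
python3 - <<'E'
from h import *
rel([.647,-.137,.0755],2.24)
rel([.456,-.1295,.0755],2.24)
im=get_image("top")
print([proj(im,p).round(0).tolist() for p in([.576,-.135,.045],[.5,-.13,.04])])
import cv2
f=im["frame"][150:270,325:480]
cv2.imwrite("pics/t1.png",cv2.resize(f,None,fx=4,fy=4,interpolation=cv2.INTER_CUBIC)[:,:,::-1])
E
```

```text
shift [ 0.7  3.2 41.5] turn -0.0 q6 -20.0 tcp [ 0.644  -0.1379  0.117 ] yaw 2.2 tilt [-0.003  0.001] t 5.8833
shift [  15.6 -187.4   42. ] turn -0.0 q6 -20.0 tcp [ 0.644  -0.1379  0.117 ] yaw 2.2 tilt [-0.003  0.001] t 5.8833
[[383.0, 196.0], [382.0, 223.0]]
```

View pics/t1.png

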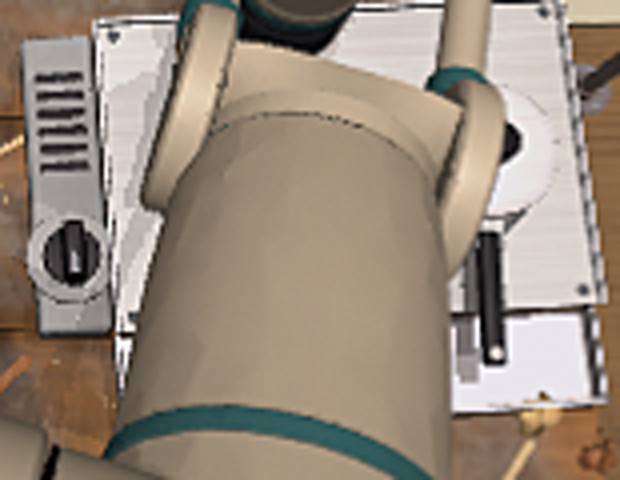

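Call:
apply_moves(
  deltas=[30,1,2,25,0,30,1,2,35,0,30,1,2,40,0,30,1,2,42,0,30,1,2,42,0,30,1,2,42,0],
)

```text
clock: 6.43
position: [0.6475, -0.1376, 0.077]
ee_rot: [0.001, 0.693, 0.721, 0.0]
contact_force: [-0.6, 0.2, -0.4]
width: 0.0441
gripper_force: 51.4
```

```bash
python3 - <<'E'
from h import *
rel([.456,-.1295,.0755],2.24)
s=get_state();print(s['contact_force'],s['width'])
E
```

```text
shift [  15.4 -191.1    1.1] turn -0.0 q6 -20.0 tcp [ 0.6475 -0.1376  0.077 ] yaw 2.2 tilt [ 0.002  -0.0006] t 6.4333
[-0.64049665  0.16896892 -0.41889601] 0.04411573358609687
```

Call:
apply_moves(
  deltas=[30,4,-2,2,0,30,4,-14,2.5,0,30,4,-28,2.5,0,30,4,-44,2.5,0,30,4,-60,2.5,0,30,4,-76,2.5,0,30,4,-92,2.5,0,30,4,-108,2.5,0,30,4,-124,2.5,0,30,4,-140,2.5,0,30,4,-154,2.5,0,30,4,-168,2.5,0],
)

```text
clock: 7.43
position: [0.4783, -0.1396, 0.0739]
ee_rot: [0.001, 0.693, 0.721, 0.0]
contact_force: [-0.7, 0.1, -0.5]
width: 0.0435
gripper_force: 51.4
```

Call:
apply_moves(
  deltas=[30,0,0,0,0,30,0,0,0,0,30,0,30,-40,0,30,0,40,-80,0,30,80,-60,-110,0,30,120,-100,-120,0,30,120,-140,-120,0,30,120,-140,-120,0,30,120,-140,-120,0],
)

```text
clock: 8.18
position: [0.3445, -0.0299, 0.1916]
ee_rot: [0.0, 0.693, 0.721, 0.001]
contact_force: [-0.2, 0.2, 0.4]
width: 0.0439
gripper_force: 51.4
```

```bash
python3 - <<'E'
from h import *
rel([.647,-.137,.0755],2.24)
s=get_state();print(s['contact_force'],s['width'])
im=get_image("top")
for n in("chip_1","glue_pot"): print([(np.round(x["point"]).tolist(),round(x["score"],2),np.round(at_z(im,x["point"],.045)[:2],4).tolist()) for x in place_of(n,im)[:6]])
f=im["frame"][150:270,325:480]
cv2.imwrite("pics/t2.png",cv2.resize(f,None,fx=5,fy=5,interpolation=cv2.INTER_CUBIC)[:,:,::-1])
E
```

```text
shift [-118.7  297.9  116.5] turn -0.0 q6 -19.0 tcp [ 0.3445 -0.0299  0.1916] yaw 2.2 tilt [0.0014 0.0002] t 8.1833
[-0.21657234  0.21064509  0.44785285] 0.04390829350826866
[([374.0, 247.0], 0.62, [0.4335, -0.103]), ([387.0, 244.0], 0.58, [0.4425, -0.1391]), ([232.0, 182.0], 0.57, [0.6241, 0.2859]), ([392.0, 240.0], 0.36, [0.4531, -0.1516])]
[([440.0, 192.0], 0.56, [0.5833, -0.2958])]
```

View pics/t2.png

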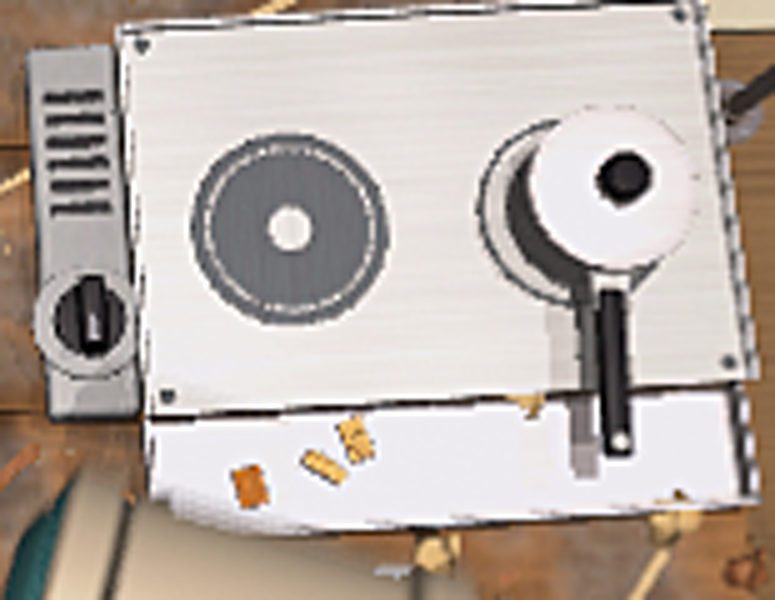

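```bash
python3 - <<'E'
from h import *
rel([.40,.13,.06],2.24)
E
```

```text
shift [157.2  62.3 132. ] turn 0.1 q6 -19.0 tcp [ 0.3437 -0.0296  0.1919] yaw 2.3 tilt [ 0.0025 -0.0003] t 8.3333
```

Call:
apply_moves(
  deltas=[30,40,15,10,0,30,80,30,30,0,30,120,46,60,0,30,157,62,90,0,30,157,62,120,0,30,157,62,145,0,30,157,62,157,0,30,157,62,157,0,30,157,62,157,0],
)

```text
clock: 9.08
position: [0.4024, 0.1288, 0.0332]
ee_rot: [-0.0, 0.693, 0.721, -0.0]
contact_force: [0.7, -0.6, -0.0]
width: 0.0439
gripper_force: 51.4
```

```bash
python3 - <<'E'
from h import *
rel([.40,.13,.0295],2.24); print(get_state()['contact_force'])
E
```

```text
shift [ 1.3 -2.3  3.7] turn -0.0 q6 6.0 tcp [0.4024 0.1288 0.0332] yaw 2.2 tilt [-0.0007 -0.    ] t 9.0833
[ 0.7152618  -0.63660599 -0.04362657]
```

Lower 4 mm, release, and rise.

Call:
apply_moves(
  deltas=[30,0,0,2,0,30,0,0,4,0,30,0,0,4,0,70,0,0,4,0,70,0,0,4,0,70,0,0,4,0,70,0,0,4,0,70,0,0,-30,0,70,0,0,-70,0,70,0,0,-105,0,70,0,0,-130,0,70,0,0,-130,0],
)

```text
clock: 10.08
position: [0.4045, 0.129, 0.1692]
ee_rot: [0.004, 0.693, 0.721, 0.005]
contact_force: [1.3, 0.1, 0.5]
width: 0.0704
gripper_force: 0.0
```

```bash
python3 - <<'E'
from h import *
im=get_image("top")
for n in("sand_block","glue_pot"): print([(np.round(x["point"]).tolist(),round(x["score"],2),np.round(at_z(im,x["point"],.045 if n=="glue_pot" else 0)[:2],4).tolist()) for x in place_of(n,im)[:6]])
rel([.49,-.2915,.2],92.24)
rel([.49,-.2915,.2],90)
print(get_state()['width'])
E
```

```text
[([353.0, 284.0], 0.75, [0.3365, -0.0456]), ([413.0, 243.0], 0.61, [0.4457, -0.2205])]
[([442.0, 192.0], 0.9, [0.5827, -0.2997])]
shift [-423.    73.5  -36.4] turn 90.0 q6 6.0 tcp [0.4002 0.1283 0.1636] yaw 2.2 tilt [-0.0005 -0.    ] t 10.2333
shift [-423.    73.5  -36.4] turn -87.8 q6 6.0 tcp [0.4002 0.1283 0.1636] yaw 2.2 tilt [-0.0005 -0.    ] t 10.2333
0.0697476502103901
```

Call:
apply_moves(
  deltas=[60,-423,71,-6,-88,60,-423,71,-6,-88,60,-423,71,-6,-88,60,-423,71,-6,-88,60,-423,71,-6,-88,60,-423,71,-6,-88,60,-423,71,-6,-88,60,-423,71,-6,-88,60,-423,71,-6,-88,60,-423,71,-6,-88,60,-423,71,-6,-88,60,-423,71,-6,-88],
)

```text
clock: 11.23
position: [0.4881, -0.2962, 0.1674]
ee_rot: [-0.001, 0.087, 0.996, -0.0]
contact_force: [0.2, 0.5, -0.7]
width: 0.0601
gripper_force: 0.0
```

Call:
apply_moves(
  deltas=[60,0,0,0,0],
)

```text
clock: 11.32
position: [0.4883, -0.296, 0.1672]
ee_rot: [-0.001, 0.089, 0.996, -0.0]
contact_force: [0.5, 0.6, -0.7]
width: 0.0601
gripper_force: 0.0
```

```bash
python3 - <<'E'
from h import *
im=get_image("wrist"); save(im,"w2")
for n,z in(("glue_pot",.045),("rest_ring",.045),("heat_disc",.045)): print(n,[(np.round(x["point"]).tolist(),round(x["score"],2),np.round(at_z(im,x["point"],z)[:2],4).tolist()) for x in place_of(n,im)[:3]])
print([proj(im,p).round().tolist() for p in([.526,-.2928,.097],[.4478,-.2909,.097])])
rel([.485,-.292,.14],90)
E
```

```text
glue_pot [([339.0, 307.0], 0.65, [0.583, -0.2956])]
rest_ring []
heat_disc [([533.0, 269.0], 0.94, [0.5767, -0.135])]
[[334.0, 279.0], [314.0, 158.0]]
shift [ 1.4 -2.7 28.3] turn -10.3 q6 -118.0 tcp [ 0.4869 -0.2897  0.1684] yaw 79.7 tilt [-0.0031  0.0031] t 11.5167
```

View pics/w2.png

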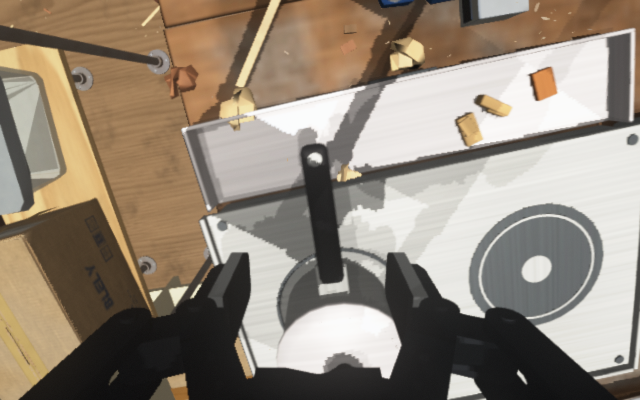

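Call:
apply_moves(
  deltas=[50,1,-2,20,-6,50,1,-2,45,-9,50,1,-2,65,-9,50,1,-2,80,-9,50,1,-2,80,-9,50,1,-2,80,-9],
)

```text
clock: 12.02
position: [0.4861, -0.2914, 0.0894]
ee_rot: [-0.001, 0.01, 1.0, 0.001]
contact_force: [0.4, -0.3, 0.4]
width: 0.0499
gripper_force: 0.0
```

```bash
python3 - <<'E'
from h import *
rel([.485,-.2918,.088],88.6); print(get_state()['contact_force'])
E
```

```text
shift [ 1.1 -0.5  1.4] turn 0.2 q6 -127.0 tcp [ 0.4861 -0.2914  0.0894] yaw 88.8 tilt [-0.002   0.0019] t 12.0167
[ 0.39182763 -0.31892505  0.35067603]
```

Call:
apply_moves(
  deltas=[30,0,0,0,0,22,0,0,0,0,18,0,0,0,0,14,0,0,0,0,8,0,0,0,0,8,0,0,0,0,8,0,0,0,0,8,0,0,0,0],
  squeeze=40,
)

```text
clock: 12.68
position: [0.4872, -0.2938, 0.091]
ee_rot: [0.001, 0.011, 1.0, -0.001]
contact_force: [-0.5, 1.5, 6.7]
width: 0.0152
gripper_force: 39.8
```

```bash
python3 - <<'E'
from h import *
im=get_image("wrist")
s=get_state();print(s['contact_force'],s['width'],s['gripper_force'])
for n,z in(("glue_pot",.045),("heat_disc",.045)): print(n,[(np.round(x["point"]).tolist(),round(x["score"],2),np.round(at_z(im,x["point"],z)[:2],4).tolist()) for x in place_of(n,im)[:3]])
im=get_image("top")
for n,z in(("glue_pot",.045),("heat_disc",.045)): print(n,[(np.round(x["point"]).tolist(),round(x["score"],2),np.round(at_z(im,x["point"],z)[:2],4).tolist()) for x in place_of(n,im)[:3]])
rel([.479,-.1335,.0885],88.6)
E
```

```text
[-0.88127781  0.58198472  6.09101603] 0.015259327200864578 39.787557721138
glue_pot [([318.0, 382.0], 0.61, [0.5833, -0.2954])]
heat_disc [([630.0, 133.0], 0.17, [0.432, -0.1349])]
glue_pot [([437.0, 192.0], 0.79, [0.5829, -0.2879])]
heat_disc [([384.0, 190.0], 0.67, [0.5913, -0.1375])]
shift [ 11.7 160.1   2.4] turn 0.2 q6 -127.0 tcp [ 0.4872 -0.2938  0.091 ] yaw 88.8 tilt [ 0.0016 -0.0011] t 12.9833
```

Call:
apply_moves(
  deltas=[8,0,0,-1,0,8,0,0,-2,0,8,0,0,-2,0,8,0,0,-2,0],
)

```text
clock: 13.32
position: [0.4869, -0.2934, 0.0915]
ee_rot: [0.0, 0.011, 1.0, 0.0]
contact_force: [1.6, -0.2, -1.9]
width: 0.0151
gripper_force: 39.0
```

Call:
apply_moves(
  deltas=[8,0,0,0.5,0,8,0.1,2,0.5,0,8,0.4,6,0.5,0,8,0.8,12,0.5,0,8,1.2,20,0.5,0,8,1.8,28,0.5,0,8,2.3,36,0.5,0,8,2.8,44,0.5,0,8,3.3,52,0.5,0,8,3.8,60,0.5,0,8,4.3,68,0.5,0,8,4.8,76,0.5,0],
)

```text
clock: 14.32
position: [0.4834, -0.2163, 0.0914]
ee_rot: [-0.0, 0.01, 1.0, 0.0]
contact_force: [-0.2, -2.8, -1.9]
width: 0.0152
gripper_force: 39.3
```

Call:
apply_moves(
  deltas=[8,0.5,8,0,0,8,1,16,0,0,8,1.5,24,0,0,8,2,32,0,0,8,2.5,40,0,0,8,3,48,0,0,8,3.5,56,0,0,8,4,64,0,0,8,4.5,72,0,0,8,4.8,78,0,0,8,5,81,0,0,8,5.1,83,0,0],
)

```text
clock: 15.32
position: [0.4801, -0.1336, 0.0915]
ee_rot: [-0.0, 0.01, 1.0, -0.0]
contact_force: [-0.5, -1.8, -1.7]
width: 0.0153
gripper_force: 39.3
```

Call:
apply_moves(
  deltas=[8,0,0,0,0,8,0,0,0,0],
)

```text
clock: 15.48
position: [0.48, -0.1338, 0.0914]
ee_rot: [-0.0, 0.01, 1.0, 0.0]
contact_force: [0.6, 0.3, -1.6]
width: 0.0156
gripper_force: 39.1
```

```bash
python3 - <<'E'
from h import *
im=get_image("wrist"); save(im,"w3")
s=get_state();print(s['contact_force'],s['width'],s['gripper_force'])
for n,z in(("glue_pot",.045),("heat_disc",.045)): print(n,[(np.round(x["point"]).tolist(),round(x["score"],2),np.round(at_z(im,x["point"],z)[:2],4).tolist()) for x in place_of(n,im)[:3]])
rel([.481,-.134,.0885],88.6)
E
```

```text
[ 0.28662338 -0.09055504 -0.70527685] 0.01527056337975502 39.14149761199951
glue_pot [([315.0, 380.0], 0.62, [0.575, -0.1373])]
heat_disc []
shift [-1.  -0.   2.8] turn 0.2 q6 -112.0 tcp [ 0.48   -0.134   0.0913] yaw 88.8 tilt [-0.0005  0.0008] t 15.6333
```

View pics/w3.png

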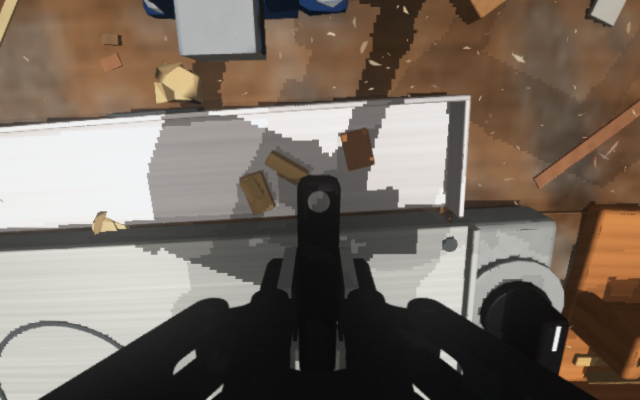

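Call:
apply_moves(
  deltas=[20,0,0,0,0,34,0,0,0,0,45,0,0,0,0,45,0,0,0,0,45,0,0,-30,0,45,0,0,-70,0,45,20,0,-100,0,45,50,20,-120,0,45,90,60,-130,0,45,90,100,-130,0,45,90,140,-130,0,45,90,180,-130,0],
)

```text
clock: 16.63
position: [0.3928, 0.0419, 0.2223]
ee_rot: [0.001, 0.012, 1.0, -0.0]
contact_force: [1.1, -1.2, -0.7]
width: 0.0453
gripper_force: 0.0
```

Call:
apply_moves(
  deltas=[45,0,0,0,0,45,0,0,0,0],
)

```text
clock: 16.8
position: [0.3935, 0.0428, 0.2217]
ee_rot: [0.0, 0.007, 1.0, -0.0]
contact_force: [0.3, -0.2, -0.1]
width: 0.0452
gripper_force: 0.0
```

```bash
python3 - <<'E'
from h import *
im=get_image("top")
for n,z in(("glue_pot",.045),("heat_knob_grip",.065),("plate_1",.014),("sand_block",0)): print(n,[(np.round(x["point"]).tolist(),round(x["score"],2),np.round(at_z(im,x["point"],z)[:2],4).tolist()) for x in place_of(n,im)[:4]])
f=im["frame"][150:270,325:480]
cv2.imwrite("pics/t3.png",cv2.resize(f,None,fx=5,fy=5,interpolation=cv2.INTER_CUBIC)[:,:,::-1])
w=get_image("wrist")
for n,z in(("heat_knob_grip",.065),("heat_disc",.045),("glue_pot",.045)): print(n,[(np.round(x["point"]).tolist(),round(x["score"],2),np.round(at_z(w,x["point"],z)[:2],4).tolist()) for x in place_of(n,w)[:4]])
rel([.529,-.0205,.2],85)
E
```

```text
glue_pot [([383.0, 194.0], 0.91, [0.5811, -0.1347]), ([383.0, 194.0], 0.42, [0.5811, -0.1353])]
heat_knob_grip [([344.0, 212.0], 0.67, [0.5287, -0.0224])]
plate_1 [([232.0, 184.0], 0.95, [0.6257, 0.2941]), ([260.0, 185.0], 0.82, [0.6218, 0.2132]), ([303.0, 188.0], 0.75, [0.6098, 0.0889]), ([284.0, 187.0], 0.7, [0.6137, 0.143])]
sand_block [([352.0, 285.0], 0.48, [0.3336, -0.043])]
heat_knob_grip [([255.0, 334.0], 0.72, [0.54, -0.0249])]
heat_disc []
glue_pot []
shift [-136.3  -57.1   21.3] turn 3.7 q6 -93.0 tcp [0.3941 0.0397 0.2213] yaw 88.7 tilt [-0.0003  0.0001] t 17.25
```

View pics/t3.png

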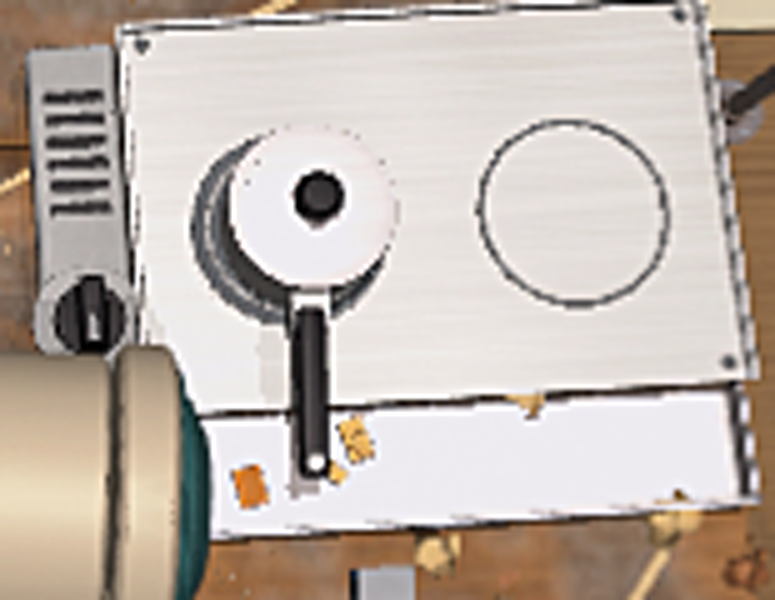

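```bash
python3 - <<'E'
from h import *
im=get_image("top")
c=lambda x,y,z:print(at_z(im,(325+(x+.5)/5-.5,150+(y+.5)/5-.5),z).round(4))
c(319,194,.133);c(575,213,.045);c(290,229,.045)
c(88,268,.08);c(95,350,.08)
a=at_z(im,(342.5,213),.046);print(a)
E
```

```text
[ 0.5758 -0.1352  0.133 ]
[ 0.5831 -0.2941  0.045 ]
[ 0.5768 -0.1337  0.045 ]
[ 0.5498 -0.0185  0.08  ]
[ 0.5054 -0.021   0.08  ]
[ 0.52899846 -0.02033932  0.046     ]
```

Call:
apply_moves(
  deltas=[45,-45,-20,0,0,45,-85,-40,5,1,45,-110,-52,10,3,45,-110,-57,20,3,45,-110,-57,20,3,45,-110,-57,20,3],
)

```text
clock: 17.8
position: [0.5015, -0.0188, 0.2004]
ee_rot: [-0.002, 0.037, 0.999, 0.0]
contact_force: [1.1, 0.4, -0.5]
width: 0.0449
gripper_force: 0.0
```

```bash
python3 - <<'E'
from h import *
w=get_image("wrist"); save(w,"w4"); t=get_image("top")
L=[]
for im in(w,t):
    r=place_of("heat_knob_grip",im)[:1]; print([(x["point"],x["score"]) for x in r])
    if r: L.append(ray(im,r[0]["point"]))
A=0;b=0
for o,d in L:
    d=d/np.linalg.norm(d);P=np.eye(3)-np.outer(d,d);A=A+P;b=b+P@o
print(np.linalg.solve(A,b))
for z in(.06,.065,.07,.08): print(z,at_z(w,place_of("heat_knob_grip",w)[0]["point"],z))
rel([.529,-.0205,.07],85)
E
```

```text
[([313.4, 235.8], 0.77)]
[]
[ 0.60861803 -0.03242445 -0.10946587]
0.06 [ 0.5376713  -0.02495397  0.06      ]
0.065 [ 0.53557805 -0.02473356  0.065     ]
0.07 [ 0.53348481 -0.02451315  0.07      ]
0.08 [ 0.52929832 -0.02407232  0.08      ]
shift [-26.5  -0.4 132.1] turn 0.8 q6 -96.0 tcp [ 0.5025 -0.0182  0.2021] yaw 85.8 tilt [ 0.0011 -0.    ] t 18.2
```

View pics/w4.png

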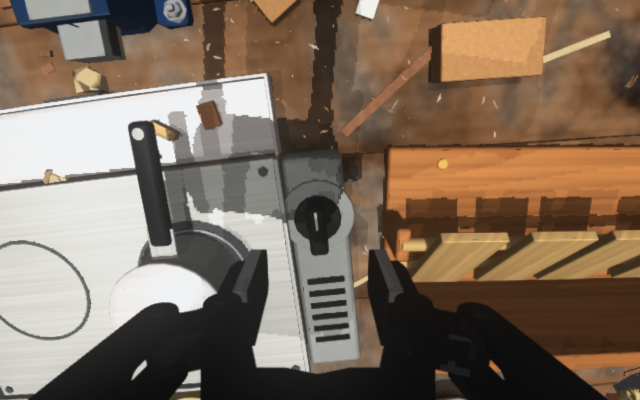

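```bash
python3 - <<'E'
from h import *
w=get_image("wrist"); t=get_image("top")
def tri(L):
    A=0;b=0
    for o,d in L:
        d=d/np.linalg.norm(d);P=np.eye(3)-np.outer(d,d);A=A+P;b=b+P@o
    return np.linalg.solve(A,b).round(4)
T=lambda x,y:ray(t,(325+(x+.5)/5-.5,150+(y+.5)/5-.5))
print("pointer",tri([ray(w,(316,222)),T(94,322)]))
print("far end",tri([ray(w,(319.5,254)),T(88,275)]))
c=w["frame"][150:290,250:390]
cv2.imwrite("pics/w5.png",cv2.resize(c,None,fx=4,fy=4,interpolation=cv2.INTER_CUBIC)[:,:,::-1])
E
```

```text
pointer [ 0.5205 -0.0209  0.0798]
far end [ 0.5453 -0.0191  0.0841]
```

View pics/w5.png

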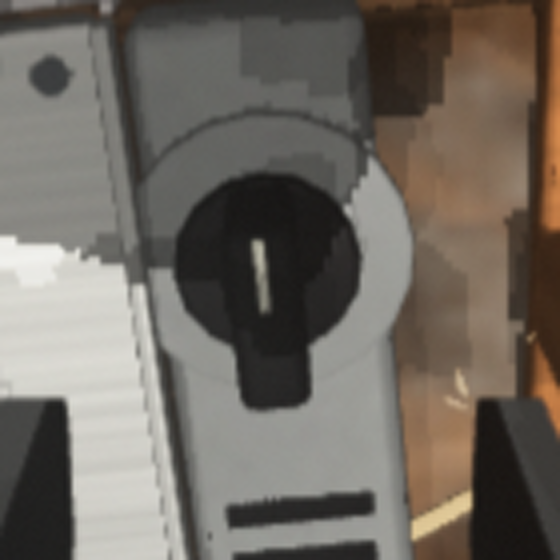

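```bash
python3 -c "
from h import *
rel([.527,-.0205,.074],92.2)"
```

```text
shift [-24.4  -0.4 127.9] turn -6.4 q6 -96.0 tcp [ 0.5026 -0.0183  0.2018] yaw 85.8 tilt [ 0.0007 -0.    ] t 18.3
```

Call:
apply_moves(
  deltas=[45,-24,-1,20,-4,45,-24,-1,50,-6.4,45,-24,-1,80,-6.4,45,-24,-1,100,-6.4,45,-24,-1,115,-6.4,45,-24,-1,127,-6.4,45,-24,-1,127,-6.4,45,-24,-1,127,-6.4],
)

```text
clock: 18.97
position: [0.5263, -0.0212, 0.0741]
ee_rot: [-0.001, -0.019, 1.0, 0.0]
contact_force: [0.1, -0.0, 1.2]
width: 0.0452
gripper_force: 0.0
```

```bash
python3 -c "
from h import *
rel([.527,-.0205,.074],92.2); print(get_state()['contact_force'])"
```

```text
shift [-0.8  0.7  0.1] turn -0.0 q6 -102.0 tcp [ 0.5263 -0.0212  0.0741] yaw 92.2 tilt [-0.0013  0.0003] t 18.9667
[ 0.11658056 -0.00601819  1.19585953]
```

Call:
apply_moves(
  deltas=[30,0,0,-1,0,22,0,0,-2,0,16,0,0,-2,0,12,0,0,-2,0,8,0,0,-2,0,8,0,0,-2,0,8,0,0,-2,0,8,0,0,-2,0],
  squeeze=25,
)

```text
clock: 19.63
position: [0.5274, -0.021, 0.0778]
ee_rot: [0.001, -0.019, 1.0, 0.0]
contact_force: [0.4, 2.1, 5.3]
width: 0.0133
gripper_force: 26.3
```

Gripped the bar (13 mm). Turn clockwise.

Call:
apply_moves(
  deltas=[8,0,0,0,5,8,0,0,0,12,8,0,0,0,19,8,0,0,0,26,8,0,0,0,33,8,0,0,0,40,8,0,0,0,47,8,0,0,0,54,8,0,0,0,61,8,0,0,0,68,8,0,0,0,73,8,0,0,0,76,8],
)

```text
$.deltas: bad value
```

Call:
apply_moves(
  deltas=[8,0,0,0,5,8,0,0,0,12,8,0,0,0,19,8,0,0,0,26,8,0,0,0,33,8,0,0,0,40,8,0,0,0,47,8,0,0,0,54,8,0,0,0,61,8,0,0,0,68,8,0,0,0,73,8,0,0,0,76],
)

```text
clock: 20.63
position: [0.5275, -0.0208, 0.0778]
ee_rot: [0.001, 0.602, 0.798, 0.001]
contact_force: [0.9, 2.9, 5.3]
width: 0.0133
gripper_force: 26.3
```

```bash
python3 -c "
from h import *
rel([.527,-.0205,.074],12.2);s=get_state(); print(s['contact_force'],s['moment'],s['width'],s['gripper_force'])"
```

```text
shift [ 0.5 -0.4  3.8] turn 3.8 q6 -26.0 tcp [ 0.5275 -0.0208  0.0778] yaw 16.0 tilt [0.0027 0.0007] t 20.6333
[0.88222511 2.89018652 5.33449841] [0.36954506 0.08899725 0.05184179] 0.013257082547401409 26.276541352272034
```

Call:
apply_moves(
  deltas=[8,0,0,0,2,8,0,0,0,4,8,0,0,0,6,8,0,0,0,8,8,0,0,0,8,8,0,0,0,8],
)

```text
clock: 21.13
position: [0.5275, -0.021, 0.0779]
ee_rot: [0.001, 0.653, 0.757, 0.001]
contact_force: [-0.1, 2.5, 6.2]
width: 0.0134
gripper_force: 49.0
```

```bash
python3 -c "
from h import *
rel([.527,-.0205,.074],12.2);s=get_state(); print(s['contact_force'],s['moment'],s['width'],s['gripper_force'])"
```

```text
shift [ 0.5 -0.5  3.9] turn -3.8 q6 -18.0 tcp [ 0.5275 -0.021   0.0779] yaw 8.4 tilt [ 0.0028 -0.0004] t 21.1333
[-0.05650209  2.48115722  6.207161  ] [0.47106949 0.06039315 1.24453663] 0.013360438591160116 48.974330448545516
```

Call:
apply_moves(
  deltas=[20,0,0,0,0,34,0,0,0,0,45,0,0,0,0,45,0,0,0,0,45,0,0,-20,0,45,0,0,-60,0,45,0,0,-100,0,45,0,0,-130,0,45,0,0,-130,0],
)

```text
clock: 21.88
position: [0.5305, -0.0221, 0.213]
ee_rot: [0.006, 0.655, 0.756, 0.003]
contact_force: [1.4, -0.0, 0.6]
width: 0.0452
gripper_force: 0.0
```

```bash
python3 -c "
from h import *
rel([.5,.127,.19],86.7)"
```

```text
shift [152.   -9.2  22.3] turn -78.5 q6 -18.0 tcp [ 0.5305 -0.0221  0.213 ] yaw 8.2 tilt [ 0.013  -0.0022] t 21.8833
```

Call:
apply_moves(
  deltas=[52,152,-9,10,-78,52,152,-9,10,-78,52,152,-9,10,-78,52,152,-9,10,-78,52,152,-9,10,-78,52,152,-9,10,-78,52,152,-9,10,-78,52,152,-9,10,-78,52,152,-9,10,-78,52,152,-9,10,-78,52,152,-9,10,-78,52,152,-9,10,-78],
)

```text
clock: 22.88
position: [0.4956, 0.1277, 0.1957]
ee_rot: [-0.001, 0.033, 0.999, -0.0]
contact_force: [-0.0, -1.2, 1.5]
width: 0.0524
gripper_force: 0.0
```

```bash
python3 - <<'E'
from h import *
w=get_image("wrist"); save(w,"w6")
for z in (.095,):
  for x in place_of("plate_1",w)[:4]: print(x["point"],x["score"],at_z(w,x["point"],.014).round(4))
r=place_of("heat_knob_grip",w)[:1]; print(r)
rel([.505,.127,.09],86.7)
E
```

```text
[492.6, 293.5] 0.91 [0.6257 0.2984 0.014 ]
[350.0, 294.8] 0.88 [0.6166 0.1525 0.014 ]
[282.3, 295.6] 0.84 [0.6131 0.0839 0.014 ]
[416.1, 291.5] 0.83 [0.6174 0.2195 0.014 ]
[{'point': [127.3, 250.8], 'score': 0.69}]
shift [-9.30e+00 -1.00e-01  1.06e+02] turn -0.7 q6 -79.0 tcp [0.4958 0.1277 0.196 ] yaw 86.0 tilt [-0.0007 -0.    ] t 23.0333
```

View pics/w6.png

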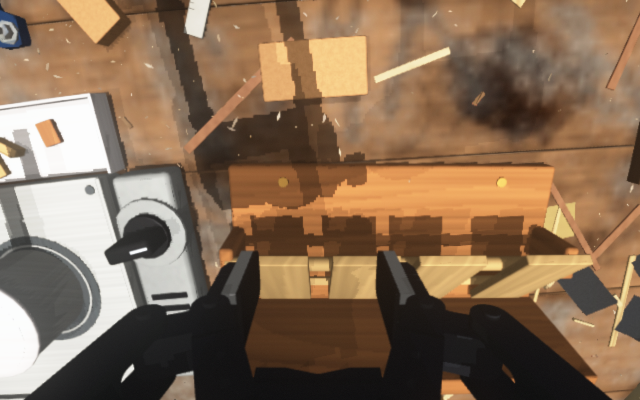

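Call:
apply_moves(
  deltas=[54,-9,-4,40,-0.7,54,-9,-4,75,-0.7,54,-9,-4,95,-0.7,54,-9,-4,105,-0.7,54,-9,-4,106,-0.7,54,-9,-4,106,-0.7],
)

```text
clock: 23.53
position: [0.5051, 0.1233, 0.0906]
ee_rot: [0.0, 0.028, 1.0, 0.0]
contact_force: [0.6, -0.3, 0.7]
width: 0.0544
gripper_force: 0.0
```

```bash
python3 - <<'E'
from h import *
rel([.606,.118,.09],86.7);print(get_state()['contact_force'])
E
```

```text
shift [-101.1    0.3    0.6] turn 0.1 q6 -81.0 tcp [0.5051 0.1233 0.0906] yaw 86.8 tilt [0.     0.0001] t 23.5333
[ 0.58539817 -0.34656674  0.68633757]
```

Call:
apply_moves(
  deltas=[54,-10,0,0,0,54,-20,0,0,0,54,-30,0,-1,0,54,-40,0,-3,0,54,-50,0,-5,0,54,-60,0,-7,0,54,-70,0,-8,0,54,-80,0,-8,0,54,-87,0,-8,0,54,-92,0,-8,0,54,-95,0,-8,0,54,-95,0,-8,0],
)

```text
clock: 24.53
position: [0.6, 0.118, 0.0982]
ee_rot: [-0.0, 0.027, 1.0, 0.0]
contact_force: [0.1, 1.0, 0.0]
width: 0.054
gripper_force: 0.0
```

```bash
python3 - <<'E'
from h import *
rel([.606,.118,.09],86.7);print(get_state()['contact_force'])
E
```

```text
shift [-5.9  0.3  8.2] turn 0.2 q6 -82.0 tcp [0.6    0.118  0.0982] yaw 86.9 tilt [-0.0001  0.0001] t 24.5333
[0.12377206 1.03847735 0.01942534]
```

Push a few more millimetres, then back off and look.

Call:
apply_moves(
  deltas=[54,-3,0,0,0,54,-6,0,0,0,54,-8,0,0,0,54,-8,0,0,0],
)

```text
clock: 24.87
position: [0.6058, 0.1178, 0.0983]
ee_rot: [-0.002, 0.027, 1.0, 0.0]
contact_force: [-5.0, -0.6, 2.9]
width: 0.0538
gripper_force: 2.5
```

Call:
apply_moves(
  deltas=[60,20,0,0,0,62,50,0,-30,0,64,95,0,-60,0,64,110,40,-100,0,64,112,80,-100,0,64,112,120,-100,0,64,112,140,-100,0,64,112,140,-100,0,64,112,140,-100,0],
)

```text
clock: 25.62
position: [0.5036, 0.2653, 0.1988]
ee_rot: [0.001, 0.025, 1.0, 0.0]
contact_force: [0.3, -1.1, -0.6]
width: 0.0639
gripper_force: 0.0
```

```bash
python3 - <<'E'
from h import *
w=get_image("wrist"); save(w,"w7")
for x in place_of("plate_1",w)[:4]: print(x["point"],x["score"],at_z(w,x["point"],.014).round(4))
rel([.514,.2635,.09],86.7)
E
```

```text
[354.7, 295.2] 0.92 [0.6279 0.297  0.014 ]
[148.8, 291.2] 0.72 [0.6134 0.0853 0.014 ]
shift [-10.6   1.2 108.2] turn 0.2 q6 -66.0 tcp [0.5033 0.263  0.1982] yaw 86.9 tilt [ 0.0002 -0.0008] t 25.7167
```

View pics/w7.png

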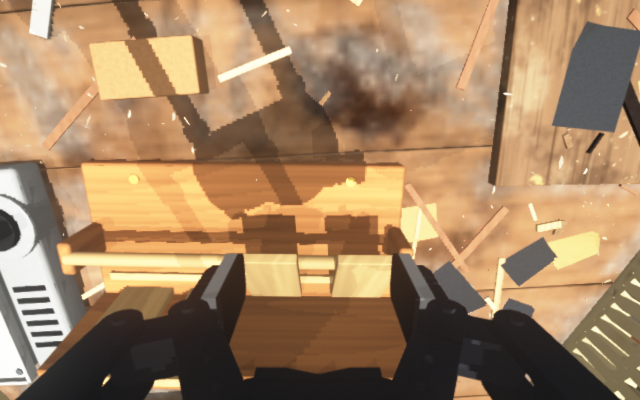

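Call:
apply_moves(
  deltas=[64,-8,1,40,0,64,-8,1,75,0,64,-8,1,97,0,64,-8,1,108,0,64,-8,1,108,0,64,-20,1,108,0,64,-30,1,107,0,64,-40,1,106,0,64,-50,1,105,0,64,-60,1,103,0,64,-70,1,101,0,64,-80,1,100,0],
)

```text
clock: 26.72
position: [0.585, 0.2602, 0.0993]
ee_rot: [0.001, 0.027, 1.0, 0.0]
contact_force: [-0.2, 0.2, 0.1]
width: 0.0639
gripper_force: 0.0
```

Call:
apply_moves(
  deltas=[64,-10,0,0,0,64,-18,0,0,0,64,-24,0,0,0,64,-28,0,0,0,64,-30,0,0,0,64,-30,0,0,0],
)

```text
clock: 27.22
position: [0.6134, 0.2585, 0.0982]
ee_rot: [-0.0, 0.027, 1.0, -0.0]
contact_force: [-1.0, 0.1, 0.4]
width: 0.0637
gripper_force: 0.0
```

```bash
python3 - <<'E'
from h import *
rel([.613,.258,.098],86.7);print(get_state()['contact_force'])
E
```

```text
shift [ 0.4 -0.5  0.2] turn 0.2 q6 -70.0 tcp [0.6134 0.2585 0.0982] yaw 86.9 tilt [-0.0003 -0.    ] t 27.2167
[-0.95656155  0.14054685  0.38430354]
```

Call:
apply_moves(
  deltas=[64,-1,0,0,0,64,-2,0,0,0,64,-2,0,0,0,64,20,0,0,0,64,60,0,-20,0,64,100,0,-50,0,64,130,30,-90,0,64,150,70,-120,0,64,180,110,-130,0,64,210,150,-130,0,64,230,190,-130,0,64,230,190,-130,0],
)

```text
clock: 28.22
position: [0.398, 0.4522, 0.2289]
ee_rot: [0.001, 0.027, 1.0, 0.001]
contact_force: [0.8, 0.2, -0.5]
width: 0.0637
gripper_force: 0.0
```

```bash
python3 - <<'E'
from h import *
im=get_image("top")
for n,z in(("glue_pot",.045),("heat_knob_grip",.075),("plate_1",.014),("sand_block",0),("offcut_2",0),("tape_roll",0),("glue_bottle",0),("chip_1",.012)): print(n,[(np.round(x["point"]).tolist(),round(x["score"],2),np.round(at_z(im,x["point"],z)[:2],4).tolist()) for x in place_of(n,im)[:4]])
f=im["frame"][110:310,195:475]
cv2.imwrite("pics/t4.png",cv2.resize(f,None,fx=2.85,fy=2.85,interpolation=cv2.INTER_CUBIC)[:,:,::-1])
E
```

```text
glue_pot [([382.0, 196.0], 0.97, [0.5745, -0.133])]
heat_knob_grip [([343.0, 212.0], 0.64, [0.5254, -0.0208]), ([409.0, 197.0], 0.36, [0.5657, -0.1994]), ([385.0, 194.0], 0.19, [0.5746, -0.135])]
plate_1 [([232.0, 182.0], 0.63, [0.6308, 0.2937]), ([283.0, 187.0], 0.61, [0.6123, 0.147]), ([306.0, 188.0], 0.57, [0.6103, 0.0819]), ([261.0, 184.0], 0.54, [0.6242, 0.2118])]
sand_block [([289.0, 264.0], 0.89, [0.3942, 0.131]), ([355.0, 286.0], 0.68, [0.3302, -0.0512])]
offcut_2 [([229.0, 291.0], 0.63, [0.3235, 0.2955])]
tape_roll [([392.0, 129.0], 0.66, [0.7906, -0.1807]), ([268.0, 196.0], 0.29, [0.5923, 0.1923])]
glue_bottle [([257.0, 143.0], 0.58, [0.7548, 0.2276]), ([437.0, 192.0], 0.29, [0.5941, -0.302]), ([344.0, 213.0], 0.19, [0.5356, -0.0267])]
chip_1 [([390.0, 239.0], 0.47, [0.458, -0.1531]), ([373.0, 247.0], 0.47, [0.4375, -0.1055]), ([345.0, 210.0], 0.43, [0.5424, -0.0303])]
```

View pics/t4.png

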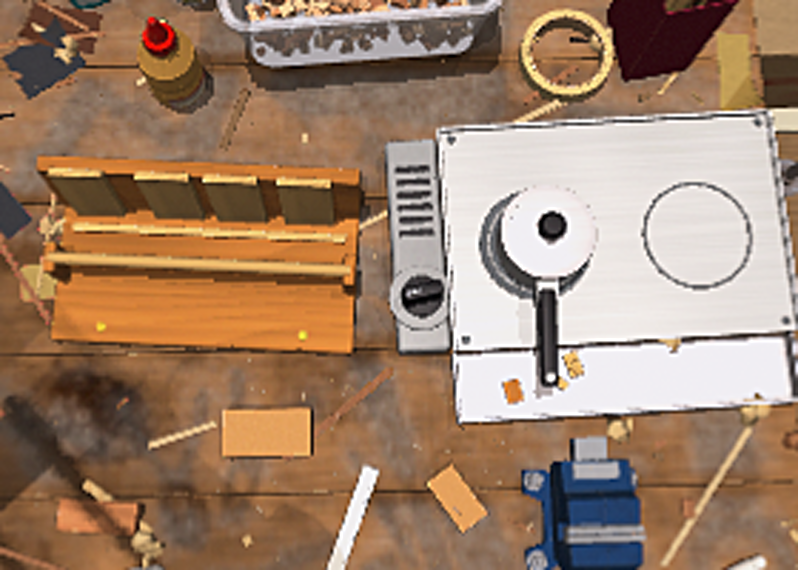

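```bash
python3 -c "
from rig import *
print(sign_off())"
```

```text
the job is handed in; nothing more can be done
None
```

The job is done and handed in at about 28 s of the 208 s: the three chips are in the gutter, the pot was slid onto the heat disc (within about 2 mm of its centre), then the heat knob was turned to its stop, all four plates rest against the fence, and the sanding block lies on the bench in front of the stand.

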